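# Pack the tins and latch the storage box

### The arm

A 6-joint arm with a two-finger parallel gripper is mounted at the origin on the work surface. World frame = base frame: x ahead of the robot, y to its left, z up, the work surface at z = 0. Lengths are in m, angles in rad, forces in N, time in s.
With the tool pointing down it reaches from about 0.275 to 0.825 m from the base axis. Payload 5.2 kg.
Tool frame: the origin (TCP) lies where the fingers leave the gripper's body, on its centre line; the fingertips stand 84 mm ahead of it and the grasp point (between the pads) lies 65 mm ahead of it; z points along the fingers, x is the direction in which the jaws open and shut, and the axes are right-handed (so a half turn about z gives the same grasp; the last joint's range is limited). The gripper opens to 93 mm and grips with 3 to 60 N. Pads are 15 mm wide; open, the fingers measure 128 mm over their backs; the gripper's body (75 mm by 188 mm) begins 65 mm behind the grasp point.
Start: joints at [0.936, 0.259, 1.535, -0, 1.348, -0.203], TCP at [0.23, 0.5, 0.303] pointing down, gripper open.
Joint ranges: [-3.14, 3.14], [-0.91, 2.08], [0.19, 2.58], [-1.22, 4.36], [0.22, 2.71], [-3.12, 3.12]. Speed limits (rad/s): [2.57, 2.57, 3.14, 3.14, 3.14, 3.14].

### API

Orientations are given as [roll, pitch, yaw] about the fixed x, y, z axes, in that order (R = Rz(yaw) Ry(pitch) Rx(roll)).
In Python, from cell import telemetry, optics, ticket gives the robot as it stands. The module is installed in compiled form; this text tells all that it offers.
- The arm moves only by the shell command python3 -m pendant 'ROWS'. ROWS is JSON, a list that holds one entry, the list of rows, each a list of 7 numbers: the shift along the tool's x, y, z in cm, then the turn, a rotation vector about the tool's x, y, z in rad, then the finger opening in cm, from 0 to 9.3. In form: [[[x, y, z, ax, ay, az, fingers], ...]]. A call has 1 to 20 rows; each row is the pose to reach, as a shift and turn from the pose commanded when the call began, along the tool's axes at that moment; what a row does not reach only later rows make up. A row lasts 1/10 s, in which the tool goes at most 50 mm and 8.59 degrees, less where a joint would pass 70% of its speed; a pose out of reach is approached as far as the arm can. A call with a gripper value outside its range is refused whole. The fingers move at their own pace and stop on an object; the grip force is fixed at half the most. Time passes only in rows, so rows that repeat a pose let the fingers close. It gives the time, the measured TCP pose, the force and the opening at its end, in the units of the state.
- telemetry.get_state(): the state, without advancing time (a new reading comes with each control period).
- optics.get_image(name): name is "scene" or "top"; returns a dict with "color" (420x560x3 uint8, red, green, blue), "z_map" (420x560 float32, m along the optical axis (not along the pixel's ray), 0 where there is no reading), "camera_matrix" (3x3 intrinsics, pixels), "cam_to_world" (4x4, takes a point from camera to world coordinates). Camera axes: x right, y up, looking along -z (the intrinsics and any distortion apply to the point x, -y, -z); pixel columns grow to the right and rows downward; lengths in m; the calibration is good to about 2 mm. A picture is of the moment at which its call begins.
- ticket.close_job(): hands the job in, once; it reports no verdict.
The state is a dict: "t": time; "q": joint angles; "qd": joint speeds; "joint_efforts": joint torques, N m; "ee_pos": TCP position; "orientation": TCP orientation; "force": force on the tool from outside, world axes, zero at the start; "ft_torque": the same for the moment, N m; "gripper_width": finger opening in m.
Only numpy, scipy, OpenCV 4.12 (cv2) and the standard library are available. Lean on these libraries where they do the work, as an engineer would, in place of code of your own. Each camera call takes 0.05 s, during which the arm holds its last target.

### The job

Set the two oblong handled tins down gently (do not drop them) in the white storage box, one in each compartment so that it stays balanced on its narrow wooden stand. Then swing the lid over and push its front edge down against the rubber seal until the spring latch snaps over it and holds it shut. Do not tip the box or push it out of place on the stand, and leave everything else on the table where it is.

Things in the scene. Friction and masses are not known exactly. Their poses are not given: they have to be found in the camera images.
- tin_a: one of the two oblong aluminium tins to pack: closed block 120 mm (its x) x 82 mm (its y) x 45 mm high, 0.36 to 0.54 kg, with a bridge handle on top, 83 mm high overall. Origin at the centre of its underside, z up. The two tins are alike and interchangeable.
- tin_b: the other oblong tin, same as tin_a
- tin_a_handle (a point): middle of tin_a's handle bar, 76 mm above its underside. The bar runs 70 mm along the tin's x, is 14 mm wide (y) and 14 mm high (69 to 83 mm above the underside), with 24 mm of free space below it between two end posts; pinch it across the tin's y
- tin_b_handle (a point): the same point on tin_b
- carrier: loose white plastic box (0.5 kg), 170 (x) x 270 (y) x 105 mm high outside, walls and floor 5 mm, open on top. A divider (plane y = 0, 5 mm thick, 85 mm high) makes two compartments 160 x 127 mm. Origin: centre of underside, z up; -x side roughly faces the robot and carries a grey latch housing 50 mm wide, standing out 36 mm, top 138 mm above the underside
- bay_left (a point): centre of the inner floor of the +y compartment, 66 mm from the divider plane and 5 mm above the box's underside
- bay_right (a point): the same for the -y compartment
- stand: fixed low slatted wooden stand under the box, 180 mm (its x) x 114 mm (its y) x 40 mm high; narrower than the box, which overhangs it by 78 mm at either y end. Origin at the middle of its foot on the table
- lid (a joint): angle of the grey 0.2 kg lid plate: 175 mm long from the hinge, 270 wide, 10 thick. 0 = shut level, 1.57 = upright, 1.85 = stop, leaning back from the robot; starts 1.6 to 1.8. Hinge friction (0.22 N m) keeps it where left. Below 0.06 it squeezes the seal: rising to about 12 N down at lid_press, where it latches near 0.01; stop at -0.02. Unlatched it springs back to 0.06
- lid_hinge (a point): middle of the hinge axis on the box, at x = 85 mm, z = 109 mm in the box's frame; the axis is the box's y. The lid's underside passes through this axis
- lid_press (a point): point on the lid's outer (upper when shut) face, on its centre line, 140 mm from the hinge and 35 mm from the front edge: where to push
- latch (a joint): travel of the spring latch bolt in the housing at the middle of the box's front (m): 0 = out, 0.014 = fully pushed back. Its sloped nose is pushed back 7 mm by the lid's front edge from lid = 0.12 down (about 10 N at lid_press, with a jerk of 20 N or more if fast, well before the lid is shut) and springs out over the lid's edge when it is shut; needs no handling
- round_tin: bystander: round aluminium tin, 104 mm across, 50 mm high, with the same handle as the oblong tins (88 mm high overall). Not to be packed. Origin under its centre
- jar: bystander: glass jar with a steel cap, 84 mm across, 105 mm high. Origin under its centre
- bottle: bystander: green glass bottle, 68 mm across, 235 mm high. Origin under its centre
- rolling_pin: bystander: wooden rolling pin on two small feet, 300 mm along its y, 44 mm thick. Origin under its middle
- cup: bystander: white cup, 76 mm across, 85 mm high. Origin under its centre
Mind the look-alikes: they are no part of the job. Leave any green or orange look-alike of the tin_b alone.

How it is judged:
By the outcome, as a careful person would: the job done as asked, in the order asked, and still so for the second after the job is handed in, with the robot touching nothing.
It also fails if it takes over 72 s, if anything falls off the work surface, if the arm or the gripper's body presses on something with over 40 N, if the wrist force passes 120 N, or if a joint passes its speed limit or range.

## Working session

There is one attempt and no reset: what is moved stays moved. The work goes in short steps, Python scripts to look and compute and a shell command to move; the robot and the scene stay as the last step left them, time stands still between calls to the robot, and variables do not carry over. Pictures are saved under pics/ and viewed, and the job is handed in when it is done.

```bash
mkdir -p pics; python3 - <<'E'
from cell import telemetry, optics
import cv2,numpy as np
print(telemetry.get_state())
for n in ("scene","top"):
    d=optics.get_image(n); cv2.imwrite(f"pics/{n}0.png",d["color"][:,:,::-1]); np.savez(f"{n}0.npz",**d)
    print(n,d["camera_matrix"],d["cam_to_world"],[k for k in d])
E
```

```text
{'t': 0.0, 'q': array([ 9.36179948e-01,  2.59328084e-01,  1.53606529e+00, -1.97359215e-05,
        1.34801395e+00, -2.02802311e-01]), 'qd': array([ 5.67934994e-04,  4.82463583e-04, -1.11516746e-03,  2.04681587e-05,
        1.00854940e-04,  2.06587343e-04]), 'joint_efforts': array([-2.36165579e-03, -4.37303209e+01, -2.84000641e+01,  7.19346665e-02,
        4.12958278e-02, -5.98949873e-05]), 'ee_pos': array([0.22992992, 0.4991948 , 0.30193275]), 'orientation': array([-3.14124600e+00,  1.78135878e-03,  1.13898695e+00]), 'force': array([0.81714749, 0.96532894, 0.74198916]), 'ft_torque': array([-0.05795505,  0.0205345 , -0.01729878]), 'gripper_width': 0.09321626024964944}
scene [[390.23738374   0.         282.73363256]
 [  0.         390.23738374 201.12322346]
 [  0.           0.           1.        ]] [[-0.33357313 -0.56601024  0.75389745  1.40045081]
 [ 0.94269418 -0.20665569  0.26195633  0.19580807]
 [ 0.00752723  0.79807633  0.60250934  0.80915069]
 [ 0.          0.          0.          1.        ]] ['color', 'z_map', 'camera_matrix', 'cam_to_world']
top [[478.84215023   0.         284.34850105]
 [  0.         478.84215023 207.35717361]
 [  0.           0.           1.        ]] [[ 0.01077984  0.98174206 -0.18991135  0.34893458]
 [-0.99936572  0.01702396  0.03127845 -0.09456843]
 [ 0.03394041  0.18945372  0.98130288  1.2118059 ]
 [ 0.          0.          0.          1.        ]] ['color', 'z_map', 'camera_matrix', 'cam_to_world']
```

View pics/scene0.png

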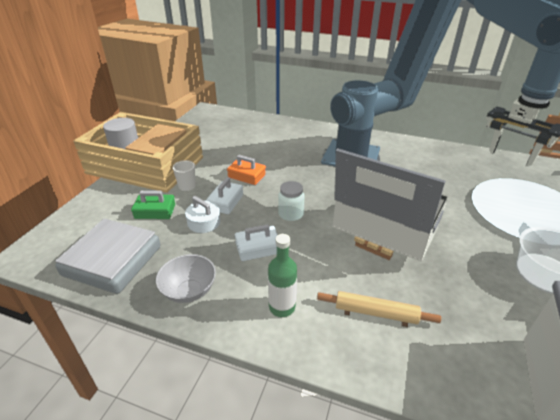

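View pics/top0.png

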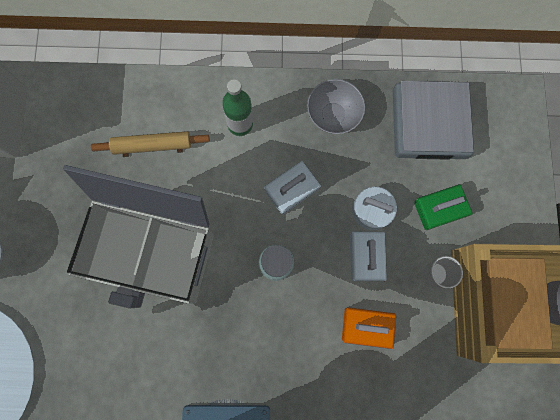

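The top view shows the grey oblong tins at (292,187) and (370,256), and the round tin beside them at (376,207). The box is at about (140,250) with its latch housing at (126,298) and the lid standing open. Next I'll measure these from the depth.

```bash
cat > h.py <<'E'
import numpy as np, cv2
def cloud(d):
    K=d["camera_matrix"];z=d["z_map"];h,w=z.shape
    u,v=np.meshgrid(np.arange(w),np.arange(h))
    P=np.stack([(u-K[0,2])/K[0,0]*z,-(v-K[1,2])/K[1,1]*z,-z],-1)
    T=d["cam_to_world"];W=P@T[:3,:3].T+T[:3,3];W[z==0]=np.nan
    return W
def roi(W,u0,u1,v0,v1,z0,z1):
    p=W[v0:v1,u0:u1].reshape(-1,3);return p[(p[:,2]>z0)&(p[:,2]<z1)]
def rect(p):
    (c,s,a)=cv2.minAreaRect((p[:,:2]*1000).astype(np.float32)); return np.round(c,1),np.round(s,1),round(a,1),len(p)
E
python3 - <<'E'
from h import *
W=cloud(np.load("top0.npz"))
print("table z",np.nanmedian(W[330:380,250:330,2]))
for n,r in dict(A=(258,325,155,220),B=(345,392,228,284),round=(350,400,183,230)).items():
    print(n,"body",rect(roi(W,*r,.036,.055)),"handle",rect(roi(W,*r,.072,.1)),np.nanmedian(roi(W,*r,.072,.1)[:,2]))
for z0,z1 in((.135,.155),(.155,.19)):
    p=roi(W,60,215,195,310,z0,z1);print("box",z0,rect(p))
p=roi(W,60,215,190,280,.04,.06);print("floor",rect(p),np.median(p[:,2]))
for n,r in dict(jar=(255,300,240,282),bottle=(220,255,75,138),cup=(430,465,255,290),pin=(88,212,128,158)).items():
    p=roi(W,*r,.02,.3);print(n,rect(p),p[:,2].max())
for v,u in((297,126),(270,70),(205,92),(300,190),(235,207),(168,66),(200,205),(226,205),(240,146),(220,150)): print(u,v,W[v,u].round(3))
E
```

```text
table z -1.1175689091924568e-05
A body (array([ 630.4, -150.8]), array([ 83.7, 122. ]), 36.5, 1347) handle (array([ 630.5, -150.7]), array([15. , 69.8]), 36.8, 175) 0.0827132295405586
B body (array([ 462.9, -340.8]), array([128.3,  84.5]), 0.5, 1442) handle (array([ 458.1, -340.4]), array([15.4, 68.7]), 88.3, 189) 0.08248450021691478
round body (array([ 578.8, -358.8]), array([104.1, 104.5]), 3.8, 1151) handle (array([ 579.2, -358.8]), array([69.7, 15. ]), 70.1, 188) 0.08713211636388407
box 0.135 (array([436.8, 191.6]), array([276.7, 209.2]), 78.9, 1280)
box 0.155 (array([438.8, 193.4]), array([274.4, 215.4]), 78.9, 1370)
floor (array([454.1, 189.2]), array([269.9, 159.2]), 78.3, 5491) 0.04535431007174173
jar (array([ 436.9, -112.6]), array([81.3, 80.7]), 1.0, 992) 0.11221760379321521
bottle (array([801.2, -13.5]), array([61.9, 67.8]), 8.0, 1207) 0.24003537304879263
cup (array([ 422.9, -522.1]), array([86. , 85.3]), 88.4, 795) 0.09162355001117173
pin (array([742. , 213.3]), array([ 44.9, 299.2]), 6.1, 1632) 0.04992596502722746
126 297 [0.352 0.203 0.178]
70 270 [0.408 0.335 0.152]
92 205 [0.554 0.303 0.143]
190 300 [0.347 0.077 0.132]
207 235 [0.49  0.044 0.139]
66 168 [0.591 0.293 0.319]
205 200 [ 0.599  0.071 -0.001]
205 226 [0.508 0.047 0.156]
146 240 [0.479 0.183 0.124]
150 220 [0.524 0.175 0.13 ]
```

```bash
python3 - <<'E'
import cv2
i=cv2.imread("pics/top0.png")[140:320,50:230]; cv2.imwrite("pics/box0.png",cv2.resize(i,(600,600),interpolation=cv2.INTER_CUBIC))
E
```

```text
(no output)
```

View pics/box0.png

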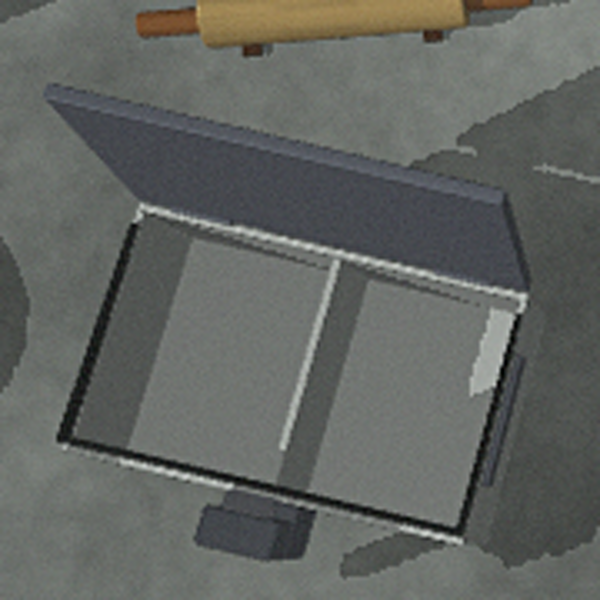

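```bash
cat > box.py <<'E'
from h import *
def boxfit(n,show=True):
    W=cloud(np.load(n))
    P=W[150:320,55:225].reshape(-1,3);P=P[np.isfinite(P[:,0])]
    rim=P[(P[:,2]>.141)&(P[:,2]<.153)]
    fl=P[(P[:,2]>.041)&(P[:,2]<.049)]
    from scipy.optimize import minimize
    def bf(p,Q): 
        c,s=np.cos(p[2]),np.sin(p[2]);d=Q[:,:2]-p[:2];return np.c_[d@[c,s],d@[-s,c]]
    def cost(p):
        q=bf(p,rim)
        # rim: distance to rectangle frame mid-wall
        ax=np.abs(q)-np.array([.0825,.1325]); 
        dd=np.abs(np.maximum(ax[:,0],ax[:,1]))
        return np.minimum(dd,.006).sum()
    best=min((minimize(cost,[.44+dx,.19+dy,-.204+da],method="Nelder-Mead") for dx in(-.01,0,.01,.02) for dy in(-.01,0,.01) for da in(-.02,0.02)),key=lambda r:r.fun)
    p=best.x;q=bf(p,rim);ax=np.abs(q)-np.array([.0825,.1325]);dd=np.abs(np.maximum(ax[:,0],ax[:,1]))
    c,s=np.cos(p[2]),np.sin(p[2])
    print("box",p.round(4),np.degrees(p[2]).round(2),"inl",(dd<.004).mean().round(2),len(rim))
    f=bf(p,fl);print("floor extents",np.percentile(f,[.5,99.5],axis=0).round(4).tolist(),"z",np.median(fl[:,2]).round(4))
    dv=P[(P[:,2]>.115)&(P[:,2]<.128)];g=bf(p,dv);g=g[(np.abs(g[:,1])<.03)&(np.abs(g[:,0])<.07)];print("divider y",np.median(g[:,1]).round(4),len(g))
    return p,W,bf
if __name__=="__main__":
    import sys
    p,W,bf=boxfit(sys.argv[1])
    P=W[100:320,55:225].reshape(-1,3);P=P[P[:,2]>.19];q=bf(p,P)
    k=(q[:,0]>.05)&(q[:,0]<.2)&(np.abs(q[:,1])<.14);a=np.polyfit(P[k,2]-.149,q[k,0]-.085,1)
    print("lid inner face slope -> angle",np.pi/2+np.arctan(a[0]),"off",a[1],"zmax",P[k,2].max(),"y ext",q[k,1].min(),q[k,1].max())
E
python3 box.py top0.npz
python3 - <<'E'
from h import *
from box import boxfit
W=cloud(np.load("scene0.npz"))
P=W.reshape(-1,3)
for c in((.6305,-.1507),(.458,-.3404)):
    k=np.hypot(P[:,0]-c[0],P[:,1]-c[1])<.05
    p=P[k&(P[:,2]>.072)];print(rect(p),np.median(p[:,2]))
E
```

```text
box [ 0.4514  0.1895 -0.2158] -12.37 inl 0.95 925
floor extents [[-0.0775, -0.133], [0.0798, 0.1319]] z 0.0452
divider y -0.0005 124
lid inner face slope -> angle 1.7392955948497024 off -0.002082403216607098 zmax 0.32710846981047736 y ext -0.13396842686170798 0.13627433410828269
(array([ 632.8, -149.2]), array([17.7, 69. ]), 34.3, 128) 0.07975990930517457
(array([ 462.5, -338.1]), array([14.6, 65.5]), 87.9, 72) 0.07986649697642456
```

```bash
cat > go.py <<'E'
import numpy as np,sys
from scipy.spatial.transform import Rotation as R
from cell import telemetry
# box frame from measurement
B=np.array([.4514,.1895]);BY=-.2158
def boxw(x,y): c,s=np.cos(BY),np.sin(BY); return B+[c*x-s*y,s*x+c*y]
def shift(x,y,z,yawdeg,tilt=0):
    s=telemetry.get_state();r0=R.from_euler("xyz",s["orientation"])
    d=r0.inv().apply(np.array([x,y,z])-s["ee_pos"])*100
    y0=s["orientation"][2]; 
    r=(r0.inv()*R.from_euler("xyz",[np.pi,0,np.radians(yawdeg)])).as_rotvec()
    print("to",np.round([x,y,z,yawdeg],3).tolist(),"row",d.round(2).tolist(),r.round(3).tolist())
def st():
    s=telemetry.get_state();print("t %.2f"%s["t"],"p",s["ee_pos"].round(4).tolist(),"o",s["orientation"].round(4).tolist(),"F",s["force"].round(1).tolist(),"w",round(s["gripper_width"],4),"q",s["q"].round(2).tolist())
E
python3 -c "
from go import *
st();shift(.23,.5,.46,65);shift(.6307,-.1503,.46,36.6);shift(.6307,-.1503,.25,36.6)"
```

```text
t 0.10 p [0.23, 0.4992, 0.302] o [-3.1413, 0.0016, 1.1389] F [0.5, 0.4, -0.5] w 0.0931 q [0.94, 0.26, 1.54, -0.0, 1.35, -0.2]
to [0.23, 0.5, 0.46, 65.0] row [0.04, -0.03, -15.8] [-0.0, 0.002, 0.004]
to [0.631, -0.15, 0.46, 36.6] row [-42.24, 63.58, -15.75] [0.0, 0.002, 0.5]
to [0.631, -0.15, 0.25, 36.6] row [-42.21, 63.58, 5.25] [0.0, 0.002, 0.5]
```

```bash
python3 -m pendant '[[[0,0,-15.8,0,0,0,5],[0,0,-15.8,0,0,0,5],[0,0,-15.8,0,0,0,5],[0,0,-15.8,0,0,0,5],[-42.2,63.6,-15.8,0,0,0.5,5],[-42.2,63.6,-15.8,0,0,0.5,5],[-42.2,63.6,-15.8,0,0,0.5,5],[-42.2,63.6,-15.8,0,0,0.5,5],[-42.2,63.6,-15.8,0,0,0.5,5],[-42.2,63.6,-15.8,0,0,0.5,5],[-42.2,63.6,-15.8,0,0,0.5,5],[-42.2,63.6,-15.8,0,0,0.5,5],[-42.2,63.6,-15.8,0,0,0.5,5],[-42.2,63.6,-15.8,0,0,0.5,5],[-42.2,63.6,-15.8,0,0,0.5,5],[-42.2,63.6,-15.8,0,0,0.5,5],[-42.2,63.6,-15.8,0,0,0.5,5],[-42.2,63.6,-15.8,0,0,0.5,5],[-42.2,63.6,-15.8,0,0,0.5,5],[-42.2,63.6,-15.8,0,0,0.5,5]]]'
python3 -c "
from go import *
st();shift(.6307,-.1503,.20,36.6);shift(.6307,-.1503,.141,36.6)"
```

```text
t: 2.1
ee_pos: [0.6327, -0.1547, 0.4571]
orientation: [-3.139, 0.003, 0.635]
force: [0.5, -1.0, -0.5]
gripper_width: 0.0499
t 2.10 p [0.6327, -0.1547, 0.4571] o [-3.139, 0.003, 0.6347] F [0.5, -1.0, -0.5] w 0.0499 q [-0.41, 0.41, 0.95, -0.0, 1.78, -1.05]
to [0.631, -0.15, 0.2, 36.6] row [0.18, -0.41, 25.71] [-0.003, 0.003, -0.004]
to [0.631, -0.15, 0.141, 36.6] row [0.2, -0.39, 31.61] [-0.003, 0.003, -0.004]
```

```bash
python3 -m pendant '[[[0,0,23,0,0,0,5],[0,0,23,0,0,0,5],[0,0,23,0,0,0,5],[0,0,23,0,0,0,5],[0,0,23,0,0,0,5],[0,0,23,0,0,0,5],[0,0,23,0,0,0,5],[0,0,23,0,0,0,5]]]'
python3 -c "
from go import *
st();shift(.6307,-.1503,.141,36.6)"
```

```text
t: 2.9
ee_pos: [0.6323, -0.1501, 0.2334]
orientation: [3.138, -0.002, 0.639]
force: [-0.2, 0.6, 0.8]
gripper_width: 0.0501
t 2.90 p [0.6323, -0.1501, 0.2334] o [3.1379, -0.0022, 0.6393] F [-0.2, 0.6, 0.8] w 0.0501 q [-0.4, 0.48, 1.38, 0.0, 1.28, -1.04]
to [0.631, -0.15, 0.141, 36.6] row [-0.16, -0.11, 9.24] [0.004, -0.002, 0.001]
```

```bash
python3 -m pendant '[[[0,0,3,0,0,0,5],[-0.1,0,6,0,0,0,5],[-0.1,0,8,0,0,0,5],[-0.1,0,9.2,0,0,0,5],[-0.1,0,9.2,0,0,0,5],[-0.1,0,9.2,0,0,0,0.5],[-0.1,0,9.2,0,0,0,0.5],[-0.1,0,9.2,0,0,0,0.5],[-0.1,0,9.2,0,0,0,0.5],[-0.1,0,9.2,0,0,0,0.5]]]'
python3 -c "
from go import *
st()"
```

```text
t: 3.9
ee_pos: [0.6306, -0.1505, 0.1392]
orientation: [3.141, -0.001, 0.639]
force: [2.4, 1.9, 2.2]
gripper_width: 0.0148
t 3.90 p [0.6306, -0.1505, 0.1392] o [3.1409, -0.0006, 0.6389] F [2.4, 1.9, 2.2] w 0.0148 q [-0.41, 0.57, 1.48, 0.0, 1.09, -1.05]
```

```bash
python3 -c "
from go import *
st()
shift(.6307,-.1503,.36,36.6);w=boxw(-.02,-.26);shift(*w,.36,77.6);w=boxw(0,-.062);shift(*w,.36,77.6)"
```

```text
t 3.90 p [0.6306, -0.1505, 0.1392] o [3.1409, -0.0006, 0.6389] F [2.4, 1.9, 2.2] w 0.0148 q [-0.41, 0.57, 1.48, 0.0, 1.09, -1.05]
to [0.631, -0.15, 0.36, 36.6] row [0.03, 0.0, -22.08] [0.001, -0.001, 0.0]
to [0.376, -0.06, 0.36, 77.6] row [-15.02, -22.41, -22.1] [0.001, -0.0, -0.715]
to [0.438, 0.129, 0.36, 77.6] row [1.23, -33.9, -22.1] [0.001, -0.0, -0.715]
```

```bash
python3 -m pendant '[[[0,0,-1,0,0,0,0.5],[0,0,-4,0,0,0,0.5],[0,0,-8,0,0,0,0.5],[0,0,-12,0,0,0,0.5],[0,0,-16,0,0,0,0.5],[0,0,-20,0,0,0,0.5],[0,0,-22,0,0,0,0.5],[-3,-4.5,-22,0,0,-0.14,0.5],[-6,-9,-22,0,0,-0.28,0.5],[-9,-13.5,-22,0,0,-0.42,0.5],[-12,-18,-22,0,0,-0.56,0.5],[-15,-22.4,-22,0,0,-0.7,0.5],[-13,-24,-22,0,0,-0.715,0.5],[-10,-26,-22,0,0,-0.715,0.5],[-6,-29,-22,0,0,-0.715,0.5],[-3,-31,-22,0,0,-0.715,0.5],[0,-33,-22,0,0,-0.715,0.5],[1.2,-33.9,-22,0,0,-0.715,0.5],[1.2,-33.9,-22,0,0,-0.715,0.5],[1.2,-33.9,-22,0,0,-0.715,0.5]]]'
python3 -c "
from go import *
from cell import optics
import cv2
st();w=boxw(0,-.062);shift(*w,.21,77.6);shift(*w,.185,77.6)
for n in('scene','top'):
    d=optics.get_image(n);cv2.imwrite('pics/%s1.png'%n,d['color'][:,:,::-1]);np.savez(n+'1.npz',**d)
"
```

```text
t: 5.9
ee_pos: [0.4372, 0.1287, 0.3586]
orientation: [-3.141, 0.001, 1.355]
force: [0.5, -0.1, -4.3]
gripper_width: 0.0138
t 5.90 p [0.4372, 0.1287, 0.3586] o [-3.1405, 0.0009, 1.3551] F [0.5, -0.1, -4.3] w 0.0138 q [0.04, 0.05, 1.65, -0.0, 1.44, -1.31]
to [0.438, 0.129, 0.21, 77.6] row [0.06, 0.1, 14.86] [-0.001, 0.001, 0.001]
to [0.438, 0.129, 0.185, 77.6] row [0.06, 0.1, 17.36] [-0.001, 0.001, 0.001]
```

View pics/scene1.png

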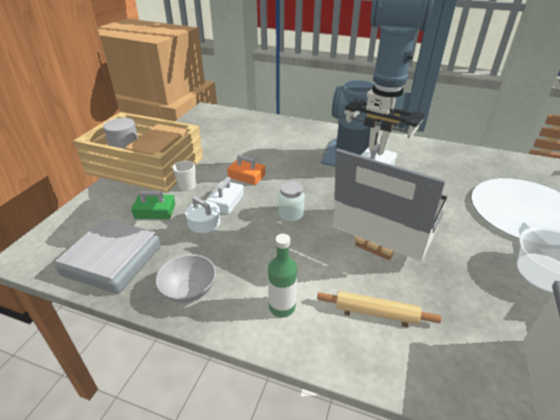

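View pics/top1.png

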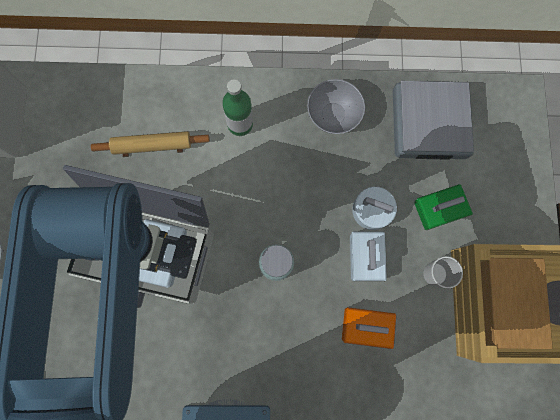

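The tin hangs level in the jaws over the right bay, at top (165,260) and scene (388,155). I'll lower it, then creep the last bit.

```bash
python3 -m pendant '[[[0,0.1,3,0,0,0,0.5],[0,0.1,6,0,0,0,0.5],[0,0.1,9,0,0,0,0.5],[0,0.1,12,0,0,0,0.5],[0,0.1,14.5,0,0,0,0.5],[0,0.1,15.7,0,0,0,0.5],[0,0.1,16.2,0,0,0,0.5],[0,0.1,16.4,0,0,0,0.5],[0,0.1,16.6,0,0,0,0.5],[0,0.1,16.6,0,0,0,0.5]]]'
python3 -c "
from go import *
st()"
```

```text
t: 7.0
ee_pos: [0.4393, 0.1284, 0.1934]
orientation: [3.14, -0.0, 1.354]
force: [0.4, -0.3, -3.4]
gripper_width: 0.0137
t 7.00 p [0.4393, 0.1284, 0.1934] o [3.1402, -0.0003, 1.3536] F [0.4, -0.3, -3.4] w 0.0137 q [0.04, 0.2, 1.9, -0.0, 1.03, -1.31]
```

```bash
python3 -m pendant '[[[0,0,0.2,0,0,0,0.5],[0,0,0.4,0,0,0,0.5],[0,0,0.55,0,0,0,0.5],[0,0,0.7,0,0,0,0.5],[0,0,0.8,0,0,0,0.5],[0,0,0.8,0,0,0,0.5]]]'
python3 -c "
from go import *
st()"
```

```text
t: 7.6
ee_pos: [0.4399, 0.1284, 0.1856]
orientation: [3.139, -0.0, 1.354]
force: [2.5, -1.2, 3.3]
gripper_width: 0.0137
t 7.60 p [0.4399, 0.1284, 0.1856] o [3.1388, -0.0004, 1.3541] F [2.5, -1.2, 3.3] w 0.0137 q [0.04, 0.21, 1.91, -0.0, 1.01, -1.31]
```

```bash
python3 -m pendant '[[[0,0,0.1,0,0,0,0.5],[0,0,0.1,0,0,0,0.5],[0,0,0.1,0,0,0,3.5],[0,0,0.1,0,0,0,3.5],[0,0,0.1,0,0,0,3.5],[0,0,-1.5,0,0,0,3.5],[0,0,-4,0,0,0,3.5],[0,0,-8,0,0,0,3.5],[0,0,-12,0,0,0,3.5],[0,0,-17,0,0,0,3.5],[0,0,-17,0,0,0,3.5]]]'
python3 -c "
from go import *
st()
w=boxw(-.02,-.26);shift(*w,.36,77.6);shift(.4590,-.3398,.36,88);shift(.4590,-.3398,.20,88)"
```

```text
t: 8.7
ee_pos: [0.4409, 0.1289, 0.361]
orientation: [3.131, -0.003, 1.354]
force: [0.4, 1.0, -0.9]
gripper_width: 0.0352
t 8.70 p [0.4409, 0.1289, 0.361] o [3.1306, -0.0031, 1.3543] F [0.4, 1.0, -0.9] w 0.0352 q [0.04, 0.05, 1.64, 0.0, 1.44, -1.31]
to [0.376, -0.06, 0.36, 77.6] row [-19.85, -2.26, 0.02] [0.011, -0.003, -0.0]
to [0.459, -0.34, 0.36, 88.0] row [-45.38, 11.84, 0.09] [0.011, -0.002, -0.182]
to [0.459, -0.34, 0.2, 88.0] row [-45.43, 11.66, 16.09] [0.011, -0.002, -0.182]
```

```bash
python3 -m pendant '[[[-3,0,0,0.005,0,0,5],[-8,0,0,0.005,0,0,5],[-13,1,0,0.005,0,0,5],[-18,2.5,0,0.005,0,-0.05,5],[-23,4,0,0.005,0,-0.1,5],[-28,6,0,0.005,0,-0.15,5],[-33,8,0,0.005,0,-0.18,5],[-38,10,0,0.005,0,-0.18,5],[-43,11.2,0,0.005,0,-0.18,5],[-45.4,11.8,0,0.005,0,-0.18,5],[-45.4,11.8,4,0.005,0,-0.18,5],[-45.4,11.8,8,0.005,0,-0.18,5],[-45.4,11.7,12,0.005,0,-0.18,5],[-45.4,11.7,14,0.005,0,-0.18,5],[-45.4,11.7,14,0.005,0,-0.18,5],[-45.4,11.7,14,0.005,0,-0.18,5]]]'
python3 -c "
from go import *
from cell import optics
import cv2
st();shift(.4590,-.3398,.14,88)
for n in('scene','top'):
    d=optics.get_image(n);cv2.imwrite('pics/%s2.png'%n,d['color'][:,:,::-1]);np.savez(n+'2.npz',**d)
"; python3 box.py top2.npz
```

```text
t: 10.3
ee_pos: [0.4554, -0.3398, 0.2145]
orientation: [-3.136, -0.001, 1.534]
force: [1.4, -0.4, 0.3]
gripper_width: 0.0498
t 10.30 p [0.4554, -0.3398, 0.2145] o [-3.1358, -0.0014, 1.5341] F [1.4, -0.4, 0.3] w 0.0498 q [-0.84, 0.37, 1.61, -0.0, 1.17, -2.37]
to [0.459, -0.34, 0.14, 88.0] row [0.0, 0.41, 7.45] [-0.006, -0.001, -0.002]
box [ 0.4515  0.1894 -0.2151] -12.33 inl 0.96 912
floor extents [[-0.078, -0.133], [0.0801, 0.1323]] z 0.0452
divider y -0.0005 117
lid inner face slope -> angle 1.739892760930869 off -0.002236290698579771 zmax 0.32606627416966183 y ext -0.1339278460989647 0.13639960271055357
```

View pics/top2.png

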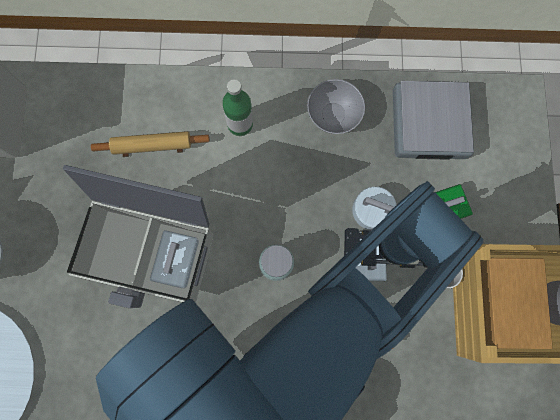

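View pics/scene2.png

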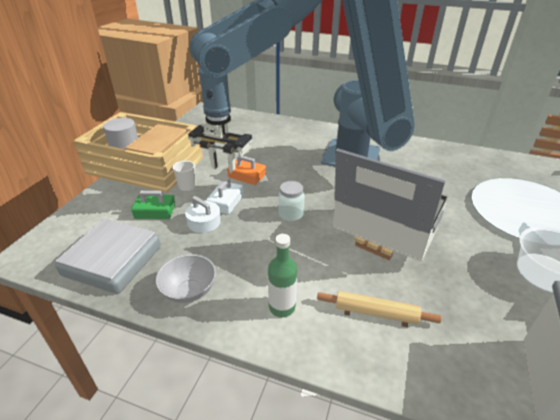

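Tin A sits squarely in the right bay, at top (173,256), and the box has not moved. The gripper is above tin B, so I'll descend.

```bash
python3 -m pendant '[[[0,0.1,2,0,0,0,5],[0,0.2,4.5,0,0,0,5],[0,0.2,6.5,0,0,0,5],[0,0.2,7.4,0,0,0,5],[0,0.2,7.4,0,0,0,5],[0,0.2,7.4,0,0,0,0.5],[0,0.2,7.4,0,0,0,0.5],[0,0.2,7.4,0,0,0,0.5],[0,0.2,7.4,0,0,0,0.5],[0,0.2,7.4,0,0,0,0.5]]]'
python3 -c "
from go import *
st()
shift(.459,-.34,.36,88);w=boxw(-.03,-.26);shift(*w,.36,77.6);w=boxw(0,.062);shift(*w,.36,77.6)"
```

```text
t: 11.4
ee_pos: [0.4571, -0.3402, 0.1411]
orientation: [-3.137, 0.0, 1.534]
force: [-0.6, -4.3, 2.5]
gripper_width: 0.0146
t 11.40 p [0.4571, -0.3402, 0.1411] o [-3.1371, 0.0002, 1.5341] F [-0.6, -4.3, 2.5] w 0.0146 q [-0.83, 0.45, 1.69, -0.0, 1.01, -2.37]
to [0.459, -0.34, 0.36, 88.0] row [0.02, 0.09, -21.89] [-0.005, 0.0, -0.002]
to [0.366, -0.058, 0.36, 77.6] row [27.86, -10.2, -21.85] [-0.004, 0.001, 0.18]
to [0.465, 0.25, 0.36, 77.6] row [59.01, -1.51, -21.89] [-0.004, 0.001, 0.18]
```

```bash
python3 -m pendant '[[[0,0,-1,0,0,0,0.5],[0,0,-4,0,0,0,0.5],[0,0,-8,0,0,0,0.5],[0,0,-12,0,0,0,0.5],[0,0,-16,0,0,0,0.5],[0,0,-20,0,0,0,0.5],[4,-2,-22,0,0,0.03,0.5],[8.5,-4,-22,0,0,0.06,0.5],[13,-6,-22,0,0,0.09,0.5],[17.5,-8,-22,0,0,0.12,0.5],[22,-9,-22,0,0,0.15,0.5],[26,-10,-22,0,0,0.18,0.5],[31,-9.5,-22,-0.004,0,0.18,0.5],[36,-8,-22,-0.004,0,0.18,0.5],[41,-6.5,-22,-0.004,0,0.18,0.5],[46,-5,-22,-0.004,0,0.18,0.5],[51,-3.5,-22,-0.004,0,0.18,0.5],[55,-2.5,-22,-0.004,0,0.18,0.5],[58,-1.7,-22,-0.004,0,0.18,0.5],[59,-1.5,-22,-0.004,0,0.18,0.5]]]'
python3 -c "
from go import *
st()
w=boxw(0,.062);shift(*w,.196,77.6)"
```

```text
t: 13.4
ee_pos: [0.4647, 0.253, 0.3605]
orientation: [-3.139, -0.0, 1.357]
force: [-0.2, -1.0, -4.3]
gripper_width: 0.0135
t 13.40 p [0.4647, 0.253, 0.3605] o [-3.139, -0.0003, 1.3574] F [-0.2, -1.0, -4.3] w 0.0135 q [0.29, 0.19, 1.48, 0.0, 1.47, -1.07]
to [0.465, 0.25, 0.196, 77.6] row [-0.29, 0.11, 16.45] [-0.003, -0.0, 0.003]
```

```bash
python3 -m pendant '[[[0,0,0,0,0,0,0.5],[0,0,0,0,0,0,0.5],[0,0,3,0,0,0,0.5],[0,0,6,0,0,0,0.5],[0,0,9,0,0,0,0.5],[0,0,12,0,0,0,0.5],[0,0,14.5,0,0,0,0.5],[0,0,15.7,0,0,0,0.5],[0,0,16.1,0,0,0,0.5],[0,0,16.3,0,0,0,0.5],[0,0,16.3,0,0,0,0.5]]]'
python3 -c "
from go import *
st()
w=boxw(0,.062);shift(*w,.186,77.6)"
```

```text
t: 14.5
ee_pos: [0.4654, 0.2499, 0.1992]
orientation: [3.141, -0.001, 1.354]
force: [0.0, -0.1, -4.6]
gripper_width: 0.0138
t 14.50 p [0.4654, 0.2499, 0.1992] o [3.1408, -0.0008, 1.3535] F [0.0, -0.1, -4.6] w 0.0138 q [0.28, 0.31, 1.73, 0.0, 1.1, -1.07]
to [0.465, 0.25, 0.186, 77.6] row [-0.0, -0.07, 1.32] [0.001, -0.001, -0.001]
```

```bash
python3 -m pendant '[[[0,0,0.3,0,0,0,0.5],[0,0,0.6,0,0,0,0.5],[0,0,0.8,0,0,0,0.5],[0,0,1.0,0,0,0,0.5],[0,0,1.15,0,0,0,0.5],[0,0,1.25,0,0,0,0.5],[0,0,1.25,0,0,0,0.5]]]'
python3 -c "
from go import *
st()"
```

```text
t: 15.2
ee_pos: [0.465, 0.25, 0.1863]
orientation: [3.142, -0.0, 1.354]
force: [-0.7, -1.2, 3.1]
gripper_width: 0.0139
t 15.20 p [0.465, 0.25, 0.1863] o [3.1416, -0.0002, 1.354] F [-0.7, -1.2, 3.1] w 0.0139 q [0.28, 0.33, 1.75, 0.0, 1.07, -1.07]
```

```bash
python3 -m pendant '[[[0,0,0.1,0,0,0,0.5],[0,0,0.1,0,0,0,3.5],[0,0,0.1,0,0,0,3.5],[0,0,0.1,0,0,0,3.5],[0,0,-1.5,0,0,0,3.5],[0,0,-4,0,0,0,3.5],[0,0,-8,0,0,0,3.5],[0,0,-12,0,0,0,3.5],[0,0,-17,0,0,0,3.5],[0,0,-22,0,0,0,0],[0,0,-27.5,0,0,0,0],[0,0,-27.5,0,0,0,0],[0,0,-27.5,0,0,0,0],[0,0,-27.5,0,0,0,0]]]'
python3 -c "
from go import *
st()
w=boxw(.175,0);shift(*w,.46,77.6);shift(*w,.38,77.6)
from cell import optics
import cv2
for n in('top',):
    d=optics.get_image(n);cv2.imwrite('pics/%s3.png'%n,d['color'][:,:,::-1]);np.savez(n+'3.npz',**d)
"
```

```text
t: 16.6
ee_pos: [0.4647, 0.2499, 0.4589]
orientation: [-3.138, 0.001, 1.354]
force: [-0.1, -0.0, -0.4]
gripper_width: 0.0019
t 16.60 p [0.4647, 0.2499, 0.4589] o [-3.1384, 0.0013, 1.354] F [-0.1, -0.0, -0.4] w 0.0019 q [0.28, 0.16, 1.28, 0.0, 1.7, -1.07]
to [0.622, 0.152, 0.46, 77.6] row [-6.17, 17.5, -0.16] [-0.003, 0.001, -0.0]
to [0.622, 0.152, 0.38, 77.6] row [-6.16, 17.53, 7.84] [-0.003, 0.001, -0.0]
```

View pics/top3.png

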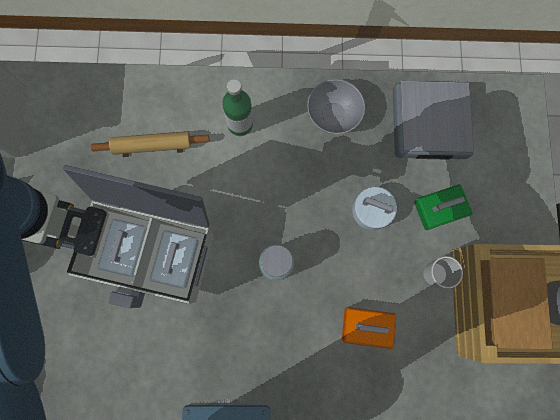

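Both tins sit in their bays, at top (125,245) and (173,256). The box is unchanged and nothing else has moved. Next I go over and behind the lid with closed fingers.

```bash
python3 -m pendant '[[[-2,4,0,0,0,0,0],[-4,8,0,0,0,0,0],[-5,12,0,0,0,0,0],[-6.2,16,0,0,0,0,0],[-6.2,17.5,0,0,0,0,0],[-6.2,17.5,0,0,0,0,0],[-6.2,17.5,3,0,0,0,0],[-6.2,17.5,6,0,0,0,0],[-6.2,17.5,9,0,0,0,0],[-6.2,17.5,9,0,0,0,0],[-6.2,17.5,9,0,0,0,0]]]'
python3 -c "
from go import *
st()
from cell import optics
import cv2
for n in('scene',):
    d=optics.get_image(n);cv2.imwrite('pics/%s4.png'%n,d['color'][:,:,::-1])
w=boxw(.085,0)
shift(*w,.37,77.6)
"
```

```text
t: 17.75
ee_pos: [0.6215, 0.1524, 0.3702]
orientation: [-3.139, 0.001, 1.355]
force: [0.3, 1.0, -0.3]
gripper_width: 0.0006
t 17.75 p [0.6215, 0.1524, 0.3702] o [-3.1385, 0.0006, 1.3548] F [0.3, 1.0, -0.3] w 0.0006 q [0.07, 0.39, 1.18, 0.0, 1.57, -1.29]
to [0.534, 0.171, 0.37, 77.6] row [-0.03, -8.98, 0.17] [-0.0, -0.0, 0.0]
```

View pics/scene4.png

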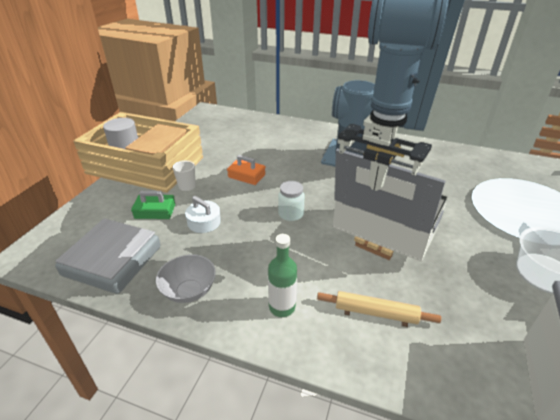

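Fingers are behind the lid at scene (378,175), and the stowed tins and bystanders are untouched. Now I'll swing the lid gently along its arc.

```bash
python3 -m pendant '[[[0,-2,0,0,0,0,0],[0,-3.2,0,0,0,0,0],[0,-3.8,0,0,0,0,0],[0,-4.4,0,0,0,0,0],[0,-5.1,0,0,0,0,0],[0,-5.8,0,0,0,0,0],[0,-6.5,0,0,0,0,0],[0,-7.2,0,0,0,0,0],[0,-8.1,0,0,0,0,0],[0,-9,0,0,0,0,0],[0,-10,0,0,0,0,0],[0,-10.9,0,0,0,0,0]]]'
python3 -c "
from go import *
st()
from cell import optics
import cv2
for n in('scene','top'):
    d=optics.get_image(n);cv2.imwrite('pics/%s5.png'%n,d['color'][:,:,::-1])
"
```

```text
t: 19.0
ee_pos: [0.5149, 0.1755, 0.3702]
orientation: [-3.14, 0.0, 1.354]
force: [1.0, -0.1, -1.0]
gripper_width: 0.0003
t 19.00 p [0.5149, 0.1755, 0.3702] o [-3.1399, 0.0004, 1.3541] F [1.0, -0.1, -1.0] w 0.0003 q [0.12, 0.21, 1.43, 0.0, 1.5, -1.23]
```

View pics/scene5.png

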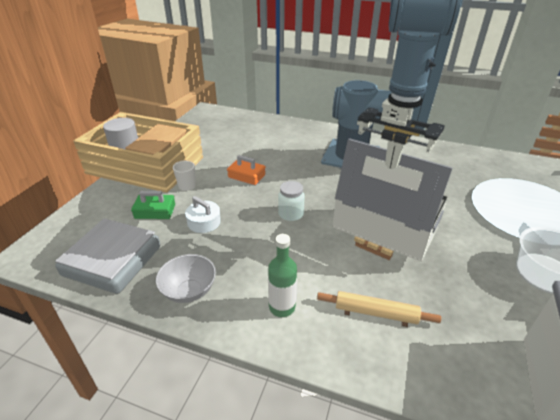

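View pics/top5.png

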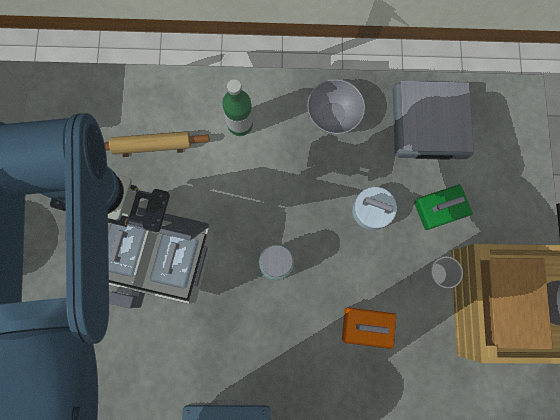

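The lid tilts forward with the fingers on it, at scene (395,160), and the box edge at top (190,300) has not moved. Continuing.

```bash
python3 -m pendant '[[[0,-1.1,0.3,0,0,0,0],[0,-2.2,0.7,0,0,0,0],[0,-3.4,1.1,0,0,0,0],[0,-4.2,1.6,0,0,0,0],[0,-5,2.1,0,0,0,0],[0,-5.8,2.6,0,0,0,0],[0,-6.5,3.1,0,0,0,0],[0,-7.2,3.8,0,0,0,0],[0,-7.8,4.5,0,0,0,0],[0,-8.4,5.2,0,0,0,0],[0,-8.9,5.8,0,0,0,0],[0,-9.3,6.5,0,0,0,0],[0,-9.7,7.3,0,0,0,0],[0,-10.1,8,0,0,0,0],[0,-10.5,8.6,0,0,0,0],[0,-10.7,9.2,0,0,0,0],[0,-10.8,9.6,0,0,0,0],[0,-10.8,9.6,0,0,0,0]]]'
python3 -c "
from go import *
st();print((R.from_euler('z',-BY).apply(np.r_[telemetry.get_state()['ee_pos'][:2]-B,0])).round(4))
from cell import optics
import cv2
for n in('scene','top'):
    d=optics.get_image(n);cv2.imwrite('pics/%s6.png'%n,d['color'][:,:,::-1])
"
```

```text
t: 20.9
ee_pos: [0.41, 0.1985, 0.274]
orientation: [-3.139, 0.001, 1.354]
force: [0.6, -0.4, 0.4]
gripper_width: 0.0005
t 20.90 p [0.41, 0.1985, 0.274] o [-3.1394, 0.0006, 1.3541] F [0.6, -0.4, 0.4] w 0.0005 q [0.2, 0.11, 1.79, 0.0, 1.24, -1.15]
[-0.0424 -0.0001  0.    ]
```

View pics/scene6.png

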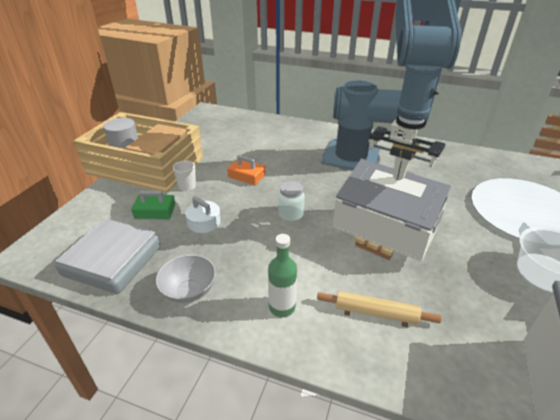

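View pics/top6.png

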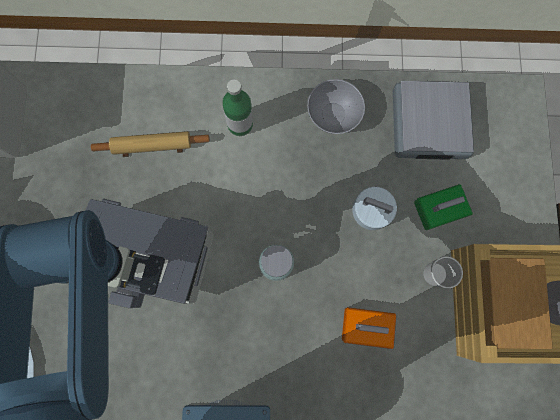

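The lid is nearly down, about 12°, with the fingers at scene (403,165) on its centre line. Pressing slowly now.

```bash
python3 -m pendant '[[[0,-0.3,0.3,0,0,0,0],[0,-0.6,0.6,0,0,0,0],[0,-0.9,0.9,0,0,0,0],[0,-1.2,1.1,0,0,0,0],[0,-1.2,1.2,0,0,0,0],[0,-1.2,1.3,0,0,0,0],[0,-1.2,1.4,0,0,0,0],[0,-1.2,1.5,0,0,0,0],[0,-1.2,1.6,0,0,0,0],[0,-1.2,1.7,0,0,0,0],[0,-1.2,1.8,0,0,0,0],[0,-1.2,1.9,0,0,0,0],[0,-1.2,2.0,0,0,0,0]]]'
python3 -c "
from go import *
st();"
```

```text
t: 22.3
ee_pos: [0.3982, 0.2013, 0.2555]
orientation: [-3.14, -0.0, 1.354]
force: [-0.1, 0.7, -0.4]
gripper_width: 0.0003
t 22.30 p [0.3982, 0.2013, 0.2555] o [-3.1399, -0.0002, 1.3541] F [-0.1, 0.7, -0.4] w 0.0003 q [0.22, 0.11, 1.84, 0.0, 1.19, -1.14]
```

```bash
python3 -m pendant '[[[0,0,0.1,0,0,0,0],[0,0,0.2,0,0,0,0],[0,0,0.3,0,0,0,0],[0,0,0.4,0,0,0,0],[0,0,0.5,0,0,0,0]]]'; python3 -m pendant '[[[0,0,0.1,0,0,0,0],[0,0,0.2,0,0,0,0],[0,0,0.3,0,0,0,0]]]'
```

```text
t: 22.8
ee_pos: [0.3986, 0.2012, 0.25]
orientation: [-3.14, -0.0, 1.354]
force: [-3.3, 0.6, 8.6]
gripper_width: 0.0005
t: 23.1
ee_pos: [0.3984, 0.2012, 0.2473]
orientation: [-3.14, -0.0, 1.354]
force: [-4.8, -0.8, 11.2]
gripper_width: 0.0006
```

```bash
for i in 1 2; do python3 -m pendant '[[[0,0,0.1,0,0,0,0],[0,0,0.2,0,0,0,0]]]'; done
```

```text
t: 23.3
ee_pos: [0.3982, 0.2013, 0.2455]
orientation: [-3.14, -0.0, 1.354]
force: [-6.3, 0.1, 13.4]
gripper_width: 0.0007
t: 23.5
ee_pos: [0.3981, 0.2013, 0.2436]
orientation: [-3.14, -0.0, 1.354]
force: [-7.1, 0.5, 15.5]
gripper_width: 0.0001
```

```bash
for i in 1 2; do python3 -m pendant '[[[0,-0.05,0.1,0,0,0,0],[0,-0.05,0.15,0,0,0,0]]]'; done
```

```text
t: 23.7
ee_pos: [0.3979, 0.2013, 0.2425]
orientation: [-3.141, -0.0, 1.354]
force: [-6.6, -0.6, 17.0]
gripper_width: 0.0003
t: 23.9
ee_pos: [0.3978, 0.2014, 0.2413]
orientation: [3.141, -0.0, 1.354]
force: [-6.2, -1.4, 18.2]
gripper_width: 0.0006
```

```bash
for i in 1 2 3; do python3 -m pendant '[[[0,0,0.1,0,0,0,0],[0,0,0.15,0,0,0,0]]]'; done
```

```text
t: 24.1
ee_pos: [0.3977, 0.2014, 0.2404]
orientation: [3.141, -0.0, 1.354]
force: [-9.6, -2.3, 26.8]
gripper_width: 0.0001
t: 24.3
ee_pos: [0.3977, 0.2014, 0.2403]
orientation: [3.141, -0.001, 1.354]
force: [-13.7, -2.9, 38.5]
gripper_width: 0.0004
t: 24.5
ee_pos: [0.3977, 0.2014, 0.2401]
orientation: [3.14, -0.001, 1.355]
force: [-17.7, -4.8, 50.1]
gripper_width: 0.0005
```

Hard stop reached, so the lid is at its end of travel. Backing off.

```bash
python3 -m pendant '[[[0,-0.1,-0.4,0,0,0,0],[0,-0.1,-0.8,0,0,0,0],[0,-0.1,-1.5,0,0,0,0],[0,0,-4,0,0,0,0],[0,0,-8,0,0,0,0],[0,0,-12,0,0,0,0],[0,0,-16,0,0,0,0],[0,0,-20,0,0,0,0],[4,0,-20,0,0,0,0],[8,0,-20,0,0,0,0],[12,0,-20,0,0,0,0],[16,0,-20,0,0,0,0],[20,0,-20,0,0,0,0],[24,0,-20,0,0,0,0],[28,0,-20,0,0,0,0],[30,0,-20,0,0,0,0],[30,0,-20,0,0,0,0],[30,0,-20,0,0,0,0]]]'
python3 -c "
from go import *
st()
from cell import optics
import cv2
from h import cloud
for n in('scene','top'):
    d=optics.get_image(n);cv2.imwrite('pics/%s7.png'%n,d['color'][:,:,::-1]);np.savez(n+'7.npz',**d)
for n in('top','scene'):
    W=cloud(np.load(n+'7.npz')).reshape(-1,3);c,s=np.cos(BY),np.sin(BY);q=W[:,:2]-B;bx=q@[c,s];by=q@[-s,c]
    k=(bx>-.08)&(bx<.08)&(abs(by)<.125)&(W[:,2]>.12)&(W[:,2]<.25)
    print(n,k.sum(),np.polyfit(bx[k],W[k,2],1),np.polyfit(by[k],W[k,2],1),np.median(W[k,2]))
    k=(W[:,2]>.15)&(W[:,2]<.168)&(abs(bx)<.12)&(abs(by)<.17);
    print(np.percentile(bx[k],[1,99]),np.percentile(by[k],[1,99]))
    a=cv2.minAreaRect((W[k,:2]*1000).astype('f4'));print(a)
"
```

```text
t: 26.3
ee_pos: [0.4624, 0.4941, 0.4339]
orientation: [-3.14, 0.002, 1.354]
force: [1.1, -0.2, 0.3]
gripper_width: 0.0002
t 26.30 p [0.4624, 0.4941, 0.4339] o [-3.1396, 0.0021, 1.3545] F [1.1, -0.2, 0.3] w 0.0002 q [0.65, 0.46, 0.93, 0.0, 1.75, -0.7]
top 8480 [-0.01309269  0.16027867] [0.00065749 0.16029552] 0.16029430474814232
[-0.08840032  0.08782059] [-0.13174096  0.13326826]
((440.18267822265625, 193.64231872558594), (271.1647033691406, 213.35556030273438), 77.47307586669922)
scene 2959 [-0.01344406  0.15844084] [0.000971   0.15837422] 0.15837440832619343
[-0.08893869  0.09345331] [-0.12726812  0.13724464]
((442.6640319824219, 195.70948791503906), (269.8768005371094, 215.51901245117188), 77.65888214111328)
```

View pics/scene7.png

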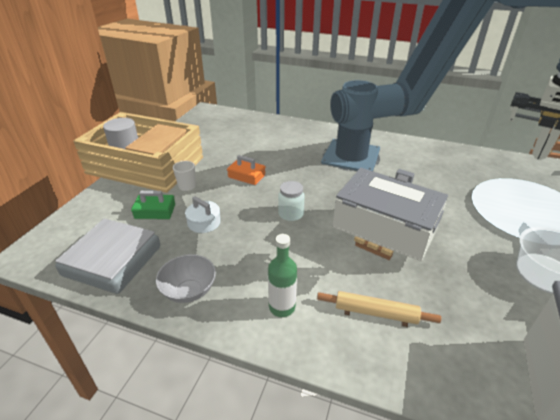

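View pics/top7.png

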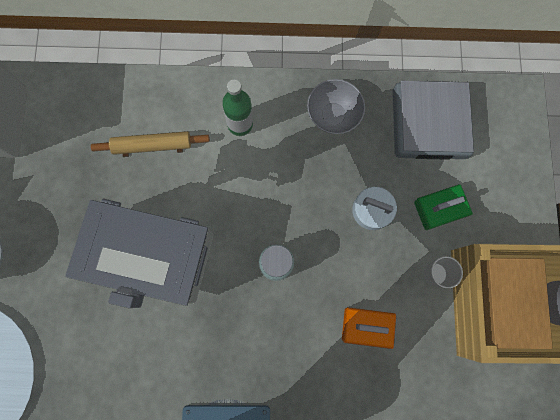

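The lid is level at 0.013 rad, where an unlatched lid would spring back to 0.06. The box outline matches its first fit, and the bystanders are where they were. A last check of the bystander positions, then I hand in.

```bash
python3 - <<'E'
from h import *
for f in("top0.npz","top7.npz"):
    W=cloud(np.load(f))
    print(f,{n:(rect(roi(W,*r,.02,.3))[0].tolist()) for n,r in dict(round=(350,400,183,230),jar=(255,300,240,282),bottle=(220,255,75,138),cup=(430,465,255,290),pin=(88,212,128,158),green=(412,475,182,232),orange=(340,400,303,352)).items()})
E
python3 -m pendant '[[[0,0,0,0,0,0,0],[0,0,0,0,0,0,0]]]'
python3 -c "
from cell import ticket;print(ticket.close_job())"
```

```text
top0.npz {'round': [578.8, -358.7], 'jar': [436.9, -112.6], 'bottle': [801.2, -13.5], 'cup': [422.9, -522.1], 'pin': [742.0, 213.3], 'green': [585.9, -536.0], 'orange': [286.1, -339.3]}
top7.npz {'round': [578.7, -358.8], 'jar': [436.9, -112.6], 'bottle': [800.9, -13.5], 'cup': [422.2, -522.0], 'pin': [742.0, 213.6], 'green': [586.0, -535.8], 'orange': [286.0, -339.6]}
t: 26.6
ee_pos: [0.4625, 0.4933, 0.436]
orientation: [-3.141, -0.001, 1.353]
force: [0.5, -0.6, 0.1]
gripper_width: 0.0007
the job is handed in; nothing more can be done
None
```

The job is handed in at about 26.6 s. Both oblong tins are in the box, one per compartment, and the lid is shut and, by its angle, latched. The hand-in gives no verdict, so this rests on my own checks.

- **Tins:** Each was lowered until it touched the floor, at about 3 N. A picture showed both sitting squarely in their compartments before I closed the lid.
- **Lid:** It rests at about 0.013 rad in both camera views. Unlatched, it would have sprung back to 0.06. I did not see the latch bolt itself.
- **Pressing force:** I pushed until the lid met its hard stop, so the fingertip force peaked at about 50 N before I backed off. That is above what the latch needed but well under the 120 N wrist limit. It came through the fingertips, not the gripper body.
- **Box:** It is level, and its position and angle match the first measurement to within the accuracy of the fit.
- **Everything else:** The round tin, jar, bottle, cup, rolling pin and the green and orange look-alikes are all within 1 mm of where they started. The arm ended clear of everything.

No check failed. The two cameras disagreed by about 2 mm on the lid's height, which is within their stated calibration.

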